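# Swap the finished swab tube in the bench incubator for a fresh one

### The arm

A 7-joint arm with a two-finger parallel gripper is mounted at the origin on the work surface; the furniture and walls round the work are solid. World frame = base frame: x ahead of the robot, y to its left, z up, the work surface at z = 0. Lengths are in m, angles in rad, forces in N, time in s.
With the tool pointing down it reaches from about 0.4 to 0.85 m from the base axis. Payload 10.4 kg.
Tool frame: the origin (TCP) lies midway between the tips of the shut fingers; the grasp point (between the pads) lies 19 mm behind it (manip.hold_point_z is the distance from the TCP to the grasp point, in m); z points along the fingers, y is the line along which they close (so a half turn about z gives the same grasp; the last joint's range is limited). The gripper opens to 85 mm and grips with 20 to 120 N. Pads are 22 mm wide; open, the fingers measure 114 mm over their backs; the gripper's body (76 mm by 85 mm) begins 54 mm behind the grasp point. The pads swing forward as they close: fully open they stand 13 mm farther back than shut.
Start: joints at [1.229, 0.332, -0.065, 1.46, 0.022, 1.35, -0.088], TCP at [0.196, -0.594, 0.231] pointing down, gripper open.
Joint ranges: [-2.6, 2.6], [-0.5, 2.12], [-1.47, 1.34], [0.16, 2.42], [-1.27, 4.41], [0.06, 2.06], [-2.6, 2.6]. Speed limits (rad/s): [2.22, 2.22, 2.79, 2.79, 3.14, 3.14, 3.14].

### API

Orientations are given as a unit quaternion [x, y, z, w].
In Python, from workcell import manip, eyes, job gives the robot as it stands.
- The arm moves only by the shell command python3 -m crank 'ROWS' [FORCE]. ROWS is JSON, a list that holds one entry, the list of rows, each a list of 7 numbers: the finger opening in cm, from 0 to 8.54, then the shift along the world's x, y, z in cm, then the turn, a rotation vector about the world's x, y, z in degrees. In form: [[[hand, x, y, z, ax, ay, az], ...]]. A call has 1 to 20 rows; each row shifts and turns the commanded pose from where the row before left it; what a row does not reach is not made up. A row lasts 1/8 s, in which the tool goes at most 62.5 mm and 10.7 degrees, less where a joint would pass 70% of its speed; a pose out of reach is approached as far as the arm can. A call with a gripper value outside its range is refused whole. The fingers move at their own pace and stop on an object; FORCE is the grip in N (left out, the last holds). Time passes only in rows, so rows that do not move let the fingers close. It gives the time, the measured TCP pose, the force, the opening and the grip force at its end, in the units of the state.
- manip.get_obs(): the state, without advancing time (a new reading comes with each control period).
- eyes.camera(name): name is "side" or "top"; returns (picture, depth): 480x640x3 uint8, red, green, blue; 480x640 float32, m along the optical axis (not along the pixel's ray), 0 where there is no reading.
- eyes.camera_params(name): a dict with "fx", "fy", "cx", "cy" (pixels), "world_from_camera" (4x4, takes a point from camera to world coordinates). Camera axes: x right, y down, z forward; pixel columns grow to the right and rows downward; lengths in m; the calibration is good to about 2 mm. A picture is of the moment at which its call begins. camera_params takes no time and is no camera call.
- job.hand_in(): hands the job in; it is judged then, once.
The state is a dict: "clock": time; "joint_pos": joint angles; "joint_velocities": joint speeds; "tau": joint torques, N m; "position": TCP position; "ee_rot": TCP orientation; "ft_force": force on the tool from outside, world axes, zero at the start; "torque": the same for the moment, N m; "grip_width": opening from 0.0 (shut) to 1.0 (fully open); "grasp_force": force on a finger pad.
Only numpy, scipy, OpenCV 4.12 (cv2) and the standard library are available. Lean on these libraries where they do the work, as an engineer would, in place of code of your own. Each camera call takes 0.05 s, during which the arm holds its last target. There are 200 camera calls.

### The job

Pull the red-capped swab tube, which is finished, out of the leaning incubator block and stand it upright in any free hole of the white tube rack, right down on the rack's floor. Then take the green-capped tube from the rack and press it straight in, fully home, into the well that has come free. Leave the other tubes in their places and do not shift or upset the spray bottle, the metal flask and the tape roll.

Things in the scene. Friction and masses are not known exactly. Their poses are not given: they have to be found in the camera images.
- incubator: white bench incubator, fixed, 205 mm (its x) by 184 mm (its y), no part higher than 112 mm: a low control desk (53 mm high) on its -x side, towards the robot, a rear housing 88 mm high on its +x side, and between them the leaning well block. Origin: centre of its underside on the table, z up
- well_block: aluminium block fixed in the incubator, 80 x 150 x 68 mm; its z axis, outwards along the wells, is tipped 25 degrees from vertical towards the incubator's -x side. Origin: centre of its underside; top face at z = 68 mm. Three blind wells, 16 mm wide, 60 mm deep (floor at z = 8 mm), no chamfer, at x = 0, y = -45, 0, +45 mm. Friction may hold a tube part-way in
- well_0 (a point): centre of the mouth of the well at y = -45 mm in the block's top face; axes as those of the block. A tube fully home has its foot on the well floor, 60 mm below the mouth, and its cap begins 32 mm outside the mouth
- well_1 (a point): centre of the mouth of the middle well, at y = 0; axes as those of the block
- well_2 (a point): centre of the mouth of the well at y = +45 mm; axes as those of the block
- tube_rack: white tube rack, fixed, 82 mm (x) x 165 mm (y) x 48 mm high. Origin: centre of its underside, z up. Its top sheet has ten holes 17 mm wide, at x = -17 and +17, y = -60, -30, 0, +30, +60 mm in its frame; below is open space down to its floor, 2.5 mm above the table. A tube in it stands on that floor and may lean a few degrees; three holes are taken at the start
- red_tube_mid (a point): swab tube, 122 mm long: round body 14 mm in diameter with a flat foot, red cap 18 mm in diameter from 92 to 122 mm above the foot; about 20 g, may pivot in the fingers when carried; at the start in one of the three wells, fully home. z axis from foot to cap. This point: half-way along it, on its axis, 61 mm from the foot (the middle of the cap is 46 mm farther along z)
- red_tube_foot (a point): centre of the flat lower end of that red-capped tube
- red_tube: the same red-capped tube as a body; origin at its foot, z along it to the cap
- green_tube_mid (a point): swab tube, 122 mm long: round body 14 mm in diameter with a flat foot, green cap 18 mm in diameter from 92 to 122 mm above the foot; about 20 g, may pivot in the fingers when carried; at the start in one of the rack's holes. z axis from foot to cap. This point: half-way along it, on its axis, 61 mm from the foot (the middle of the cap is 46 mm farther along z)
- green_tube_foot (a point): centre of the flat lower end of the green-capped tube
- green_tube: the same green-capped tube as a body; origin at its foot, z along it to the cap
- white_tube_a_mid (a point): swab tube, 122 mm long: round body 14 mm in diameter with a flat foot, white cap 18 mm in diameter from 92 to 122 mm above the foot; about 20 g, may pivot in the fingers when carried; in one of the wells; to be left alone. z axis from foot to cap. This point: half-way along it, on its axis, 61 mm from the foot (the middle of the cap is 46 mm farther along z)
- white_tube_b_mid (a point): swab tube, 122 mm long: round body 14 mm in diameter with a flat foot, white cap 18 mm in diameter from 92 to 122 mm above the foot; about 20 g, may pivot in the fingers when carried; in one of the wells; to be left alone. z axis from foot to cap. This point: half-way along it, on its axis, 61 mm from the foot (the middle of the cap is 46 mm farther along z)
- old_red_tube_mid (a point): swab tube, 122 mm long: round body 14 mm in diameter with a flat foot, red cap 18 mm in diameter from 92 to 122 mm above the foot; about 20 g, may pivot in the fingers when carried; in the rack; to be left alone. z axis from foot to cap. This point: half-way along it, on its axis, 61 mm from the foot (the middle of the cap is 46 mm farther along z)
- old_white_tube_mid (a point): swab tube, 122 mm long: round body 14 mm in diameter with a flat foot, white cap 18 mm in diameter from 92 to 122 mm above the foot; about 20 g, may pivot in the fingers when carried; in the rack; to be left alone. z axis from foot to cap. This point: half-way along it, on its axis, 61 mm from the foot (the middle of the cap is 46 mm farther along z)
- spray_bottle: white spray bottle, loose, 72 x 103 mm and 230 mm tall; origin under it on the table; to be left alone
- steel_flask: round metal flask with a black stopper, loose, 63 mm in diameter and 148 mm tall; origin centre of its underside; to be left alone
- tape_roll: roll of brown packing tape lying flat, loose, 96 mm in diameter, 48 mm high; origin centre of its underside; to be left alone

How it is judged:
On the way, in this order (a step that is already met when the one before it is completed fails the run):
1. the red-capped tube stands upright in the rack, down on its floor (angle between red_tube's own z axis and vertical below 0.14 rad and z of red_tube_foot in the frame of tube_rack between -0.003 and 0.008 m and x of red_tube_mid in the frame of tube_rack between -0.03 and 0.03 m and y of red_tube_mid in the frame of tube_rack between -0.073 and 0.073 m), for 0.2 s.
2. the green-capped tube is fully home in the free well (angle between the z axis of green_tube and the z axis of well_block, either way round below 0.09 rad and z of green_tube_foot in the frame of well_block below 0.0115 m and x of green_tube_foot in the frame of well_block between -0.005 and 0.005 m and y of green_tube_foot in the frame of well_block between -0.05 and 0.05 m), for 0.2 s.
At the end, for the whole second after the job is handed in: The red-capped tube stands in a rack hole within 8 degrees of upright with its foot within 5 mm of the rack's floor; the green-capped tube is in a well of the incubator block, along the well within 5 degrees, its foot within 3.5 mm of the well's floor; both at rest (all of step 1 and all of step 2 and linear speed of each of red_tube, green_tube below 0.02 m/s); the robot touches nothing.
It fails at once if a tube that is to be left alone is moved by more than 15 mm (distance of any of white_tube_a_mid, white_tube_b_mid, old_red_tube_mid, old_white_tube_mid from where it was at the start of the episode above 0.015 m).
It fails at once if the spray bottle, metal flask or tape roll is shifted by more than 30 mm or tipped ((distance of spray_bottle from where it was at the start of the episode above 0.03 m or angle between spray_bottle's own z axis and vertical above 0.3 rad) or (distance of steel_flask from where it was at the start of the episode above 0.03 m or angle between steel_flask's own z axis and vertical above 0.3 rad) or (distance of tape_roll from where it was at the start of the episode above 0.03 m or angle between tape_roll's own z axis and vertical above 0.3 rad)).
It also fails if it takes over 58 s, if anything falls off the work surface, if the arm or the gripper's body presses on something with over 40 N, if the wrist force passes 120 N, or if a joint passes its speed limit or range.

## Working session

There is one attempt and no reset: what is moved stays moved. The work goes in short steps, Python scripts to look and compute and a shell command to move; the robot and the scene stay as the last step left them, time stands still between calls to the robot, and variables do not carry over. Pictures are saved under pics/ and viewed, at most 10 in all, crops included, and the job is handed in when it is done.

```bash
mkdir -p pics; ls
python3 - <<'E'
from workcell import manip, eyes, job
import cv2,numpy as np
for n in ("side","top"):
    p,d=eyes.camera(n); cv2.imwrite(f"pics/{n}0.png",p[:,:,::-1]); np.save(f"{n}0.npy",d)
    c=eyes.camera_params(n); print(n,c["fx"],c["cx"],c["cy"],np.round(c["world_from_camera"],3).tolist())
print(manip.get_obs(), manip.hold_point_z)
E
```

```text
pics
side 454.3428280408405 318.67000182260136 238.1900507554785 [[0.99, -0.054, 0.132, 0.459], [-0.143, -0.378, 0.915, -0.905], [0.001, -0.924, -0.381, 0.482], [0.0, 0.0, 0.0, 1.0]]
top 576.6241840196244 321.1519665007705 241.9463400772754 [[-0.006, -0.993, 0.116, 0.437], [-1.0, 0.005, -0.007, 0.067], [0.006, -0.116, -0.993, 1.372], [0.0, 0.0, 0.0, 1.0]]
{'clock': 0.1, 'joint_pos': array([ 1.22939635,  0.33278606, -0.06468367,  1.46082873,  0.02158826,
        1.34990642, -0.08851825]), 'joint_velocities': array([ 7.99707779e-05, -9.44801503e-04, -7.55476715e-04, -2.85256729e-03,
       -3.98859561e-04,  5.01119886e-04,  7.48721900e-04]), 'tau': array([ 2.55476501e-03, -6.26748919e+01,  4.99807019e-02, -3.92427456e+01,
        1.65228930e-02,  7.08593521e-03,  1.48635843e-05]), 'position': array([ 0.19578216, -0.59320153,  0.23062323]), 'ee_rot': array([ 9.87323911e-01,  1.58717086e-01, -1.22241104e-04, -6.04667395e-04]), 'ft_force': array([0.26826379, 0.43966636, 0.63400019]), 'torque': array([-0.00136091,  0.05038601,  0.03419239]), 'grasp_force': 0.0, 'grip_width': 1.0013450521300917} 0.0187
```

View pics/side0.png

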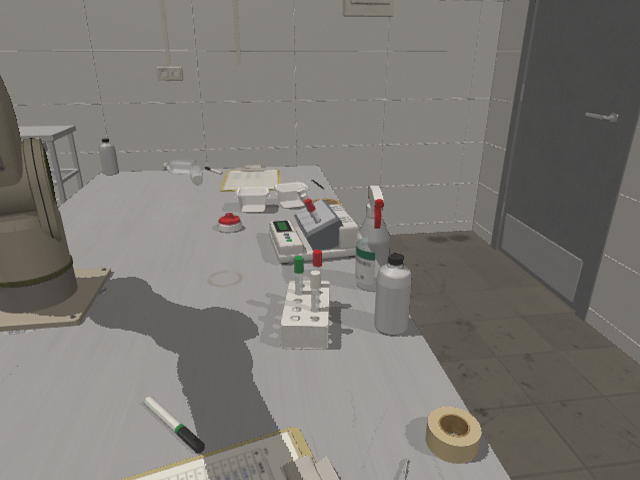

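View pics/top0.png

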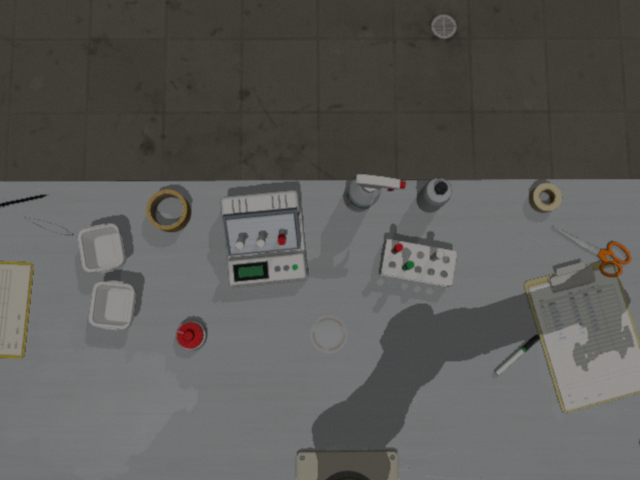

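```bash
cat > h.py <<'E'
from workcell import manip, eyes, job
import numpy as np, cv2
from scipy.spatial.transform import Rotation as R
def cloud(n,d):
    c=eyes.camera_params(n); v,u=np.mgrid[:480,:640]
    P=np.stack([(u-c["cx"])/c["fx"]*d,(v-c["cy"])/c["fy"]*d,d,np.ones_like(d)],-1)
    return (P@np.array(c["world_from_camera"]).T)[...,:3]
def proj(n,P):
    c=eyes.camera_params(n); q=np.linalg.inv(c["world_from_camera"])@np.r_[P,1]
    return np.array([c["fx"]*q[0]/q[2]+c["cx"],c["fy"]*q[1]/q[2]+c["cy"]])
E
python3 - <<'E'
from h import *
W=cloud("top",np.load("top0.npy")); im=cv2.imread("pics/top0.png")
print("table z",np.median(W[350:380,250:300,2]))
def rect(m): 
    r=cv2.minAreaRect(W[m][:,:2].astype(np.float32)*1000); return m.sum(),r
sub=np.zeros((480,640),bool); sub[225:300,370:465]=1
z=W[...,2]
print("rack",rect(sub&(z>.042)&(z<.054)), np.median(z[sub&(z>.042)&(z<.054)]))
sub[:]=0; sub[180:295,210:310]=1
print("desk",rect(sub&(z>.047)&(z<.058)&(W[...,0]<.42)))
print("inc",rect(sub&(z>.03)))
print("rear",rect(sub&(z>.083)&(z<.093)&(W[...,0]>.46)))
hsv=cv2.cvtColor(im,cv2.COLOR_BGR2HSV)
for nm,a,b in(("tubes",(180,310,210,470),0),):
  pass
for nm,(r0,r1,c0,c1) in dict(red=(225,255,270,295),w1=(225,255,252,270),w2=(225,255,232,250),oldred=(238,260,388,404),green=(255,275,400,418),oldw=(245,262,432,450)).items():
    p=W[r0:r1,c0:c1].reshape(-1,3); zm=p[:,2].max(); q=p[p[:,2]>zm-.006]; print(nm,len(q),np.round(q.mean(0),4),round(zm,4))
# block plane
p=W[215:232,235:292].reshape(-1,3); 
A=np.c_[p[:,:2],np.ones(len(p))]
k=np.ones(len(p),bool)
for i in range(8):
    s=np.linalg.lstsq(A[k],p[k,2],rcond=None)[0]; e=A@s-p[:,2]; k=abs(e)<max(.004,.0)
n=np.r_[-s[:2],1];n/=np.linalg.norm(n);print("plane",k.sum(),len(k),n,np.degrees(np.arccos(n[2])),s)
for n_,(a,b,c,d) in dict(inc=(175,295,205,315),rack=(230,295,370,470)).items():
    cv2.imwrite(f"pics/c_{n_}.png",cv2.resize(im[a:b,c:d],None,fx=5,fy=5,interpolation=cv2.INTER_CUBIC))
a=cv2.imread("pics/c_inc.png");b=cv2.imread("pics/c_rack.png");
h=np.zeros((600,1050,3),np.uint8);h[:,:550]=a;h[:325,550:1050]=b;cv2.imwrite("pics/c.png",cv2.resize(h,(800,457)))
E
```

```text
table z 0.0010313196173689088
rack (np.int64(1879), ((545.5198974609375, -167.11764526367188), (165.51504516601562, 82.57539367675781), 79.69097137451172)) 0.049247516999109786
desk (np.int64(0), ((0.0, 0.0), (0.0, 0.0), 0.0))
inc (np.int64(6728), ((565.87646484375, 177.87318420410156), (276.8470764160156, 196.0393829345703), 5.324110507965088))
rear (np.int64(1807), ((636.066650390625, 193.16000366210938), (131.0412139892578, 176.01454162597656), 5.50864839553833))
red 4 [0.4371 0.0674 1.3723] 1.3723
w1 5 [0.4371 0.0674 1.3723] 1.3723
w2 3 [0.4371 0.0674 1.3723] 1.3723
oldred 1 [0.4371 0.0674 1.3723] 1.3723
green 2 [0.4371 0.0674 1.3723] 1.3723
oldw 30 [ 0.5557 -0.1996  0.1271] 0.1312
plane 646 969 [-0.17330492 -0.01375619  0.98477214] 10.011743246508885 [ 0.17598479  0.01396891 -0.01077588]
```

View pics/c.png

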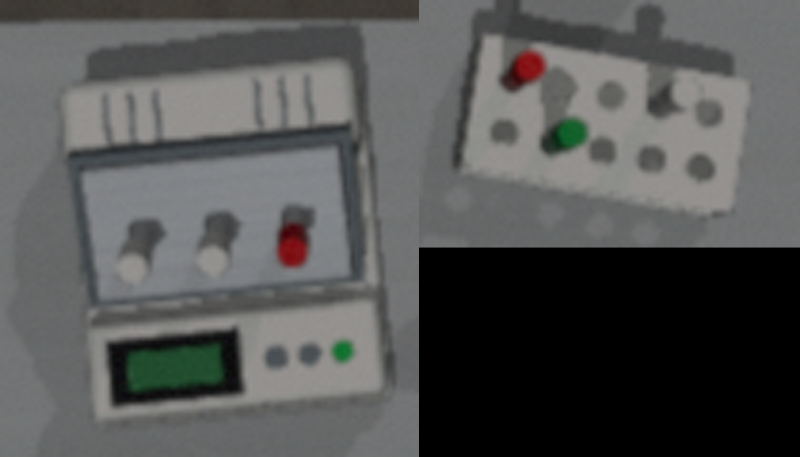

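Run:
```python
from h import *
D=np.load("top0.npy"); W=cloud("top",D); im=cv2.imread("pics/top0.png")
print("invalid",(D==0).sum())
for r in range(195,285,4): print(r,np.round(W[r,[240,250,271,290]][:,[0,2]]*1000).astype(int).tolist())
rng=np.random.default_rng(0)
m=np.zeros((480,640),bool); m[218:251,232:294]=1; m&=(D>0); p=W[m]
best=None
for _ in range(2000):
    a,b,c=p[rng.choice(len(p),3,0)]; n=np.cross(b-a,c-a); l=np.linalg.norm(n)
    if l<1e-7: continue
    n/=l; k=abs((p-a)@n)<.002
    if best is None or k.sum()>best.sum(): best=k
q=p[best]; c=q.mean(0); n=np.linalg.svd(q-c)[2][2]; n*=np.sign(n[2])
print(len(p),best.sum(),"n",n,"tilt",np.degrees(np.arccos(n[2])),"yaw",np.degrees(np.arctan2(-n[1],-n[0])),"c",c)
hsv=cv2.cvtColor(im,cv2.COLOR_BGR2HSV)
for n_ in("top","side"):
    im=cv2.imread(f"pics/{n_}0.png"); Dn=np.load(n_+"0.npy"); Wn=cloud(n_,Dn); b,g,r=[im[...,i].astype(int) for i in range(3)]
    for col,mm in(("red",(r>90)&(r>2*g)&(r>2*b)),("green",(g>60)&(g>1.8*r)&(g>1.4*b))):
        N,L,S,C=cv2.connectedComponentsWithStats(mm.astype(np.uint8))
        for i in range(1,N):
            if S[i,4]>15:
                w=Wn[(L==i)&(Dn>0)]; print(n_,col,S[i],C[i].round(1),np.round(np.median(w,0),3) if len(w) else None)
```

```text
invalid 1240
195 [[695, 88], [695, 87], [694, 90], [694, 90]]
199 [[686, 89], [686, 88], [685, 88], [685, 87]]
203 [[676, 92], [676, 90], [675, 93], [677, 84]]
207 [[666, 95], [667, 91], [667, 91], [666, 95]]
211 [[658, 92], [658, 88], [656, 100], [655, 106]]
215 [[646, 107], [647, 102], [645, 113], [645, 110]]
219 [[437, 1372], [637, 104], [637, 108], [637, 106]]
223 [[628, 107], [628, 108], [629, 102], [628, 104]]
227 [[621, 96], [620, 99], [621, 93], [621, 92]]
231 [[612, 94], [612, 94], [612, 90], [612, 94]]
235 [[601, 109], [603, 92], [603, 89], [604, 84]]
239 [[588, 141], [594, 91], [595, 83], [437, 1372]]
243 [[578, 151], [586, 86], [586, 81], [586, 79]]
247 [[570, 146], [577, 81], [578, 75], [577, 77]]
251 [[569, 74], [569, 77], [570, 66], [573, 28]]
255 [[564, 28], [564, 32], [562, 47], [562, 52]]
259 [[553, 53], [552, 60], [553, 51], [552, 53]]
263 [[543, 58], [543, 57], [544, 49], [543, 50]]
267 [[534, 56], [534, 55], [534, 52], [534, 51]]
271 [[525, 57], [525, 60], [525, 54], [525, 49]]
275 [[516, 57], [516, 56], [516, 54], [516, 50]]
279 [[507, 55], [507, 50], [507, 52],
[... 424 characters left out ...]
5 262.9] [ 0.545 -0.616  0.01 ]
top red [177 322  26  26 486] [189.4 335.2] [0.379 0.36  0.035]
top green [406 262   8   7  42] [409.3 264.6] [ 0.533 -0.132  0.125]
top green [293 265   4   5  18] [294.5 266.8] [0.534 0.119 0.057]
top green [239 266  24  11 212] [250.3 271. ] [0.525 0.22  0.056]
side red [304 199  11  12  71] [309.4 204.5] [0.586 0.137 0.137]
side red [375 199   9  29 181] [377.9 212.3] [ 0.691 -0.095  0.192]
side red [219 213  21  12 166] [229. 219.] [0.379 0.347 0.034]
side red [313 250   9  17 140] [317.1 257.8] [ 0.569 -0.119  0.114]
side green [294 256   9  17 125] [298.3 264.2] [ 0.53  -0.143  0.114]
side green [175 425   8   8  23] [178.  427.7] [ 0.338 -0.416  0.014]
```

```bash
cat >> h.py <<'E'
def ray(n,uv):
    c=eyes.camera_params(n); M=np.array(c["world_from_camera"])
    d=M[:3,:3]@np.array([(uv[0]-c["cx"])/c["fx"],(uv[1]-c["cy"])/c["fy"],1]); return M[:3,3],d/np.linalg.norm(d)
def tri(uvt,uvs):
    A=0;b=0;L=[ray("top",uvt),ray("side",uvs)]
    for o,d in L:
        Q=np.eye(3)-np.outer(d,d); A=A+Q; b=b+Q@o
    x=np.linalg.solve(A,b); return x,[np.linalg.norm((np.eye(3)-np.outer(d,d))@(x-o)) for o,d in L]
yaw=np.radians(5.35)
Bk=R.from_euler('z',yaw)*R.from_euler('y',-np.radians(25))
bx,by,bz=Bk.as_matrix().T
def frame(z,y): return R.from_matrix(np.c_[np.cross(y,z),y,z])
Rblk=frame(-bz,bx)
ry=np.radians(-10.3)
Rrack=frame(np.array([0,0,-1.]),np.array([np.cos(ry),np.sin(ry),0]))
def hole(x,y): return np.array([.5455,-.1671])+[x*np.cos(ry)-y*np.sin(ry),x*np.sin(ry)+y*np.cos(ry)]
def goto(P,Rt):
    o=manip.get_obs(); print("clk",round(o["clock"],2),"tcp",np.round(o["position"],4),"d cm",np.round((P-o["position"])*100,2),"rot deg",np.round((Rt*R.from_quat(o["ee_rot"]).inv()).as_rotvec(degrees=True),1))
E
python3 - <<'E'
from h import *
for n,t,s in(("red",(281.2,240.6),(309.4,204.5)),("oldred",(398.7,247),(317.1,257.8)),("green",(409.3,264.6),(298.3,264.2))):
    print(n,tri(t,s))
red=tri((281.2,240.6),(309.4,204.5))[0]
print("mouth from red",red-.047*bz,"face offset",(red-.047*bz-[.60835517,.19033986,.09348101])@bz, "bz",bz,"bx",bx)
goto(red+(.0187-.08)*(-bz)+0,Rblk)
print(hole(-17e-3,30e-3),hole(17e-3,60e-3),hole(-17e-3,-60e-3))
E
```

```text
red (array([0.58622788, 0.144862  , 0.13488768]), [np.float64(0.0011200505890336466), np.float64(0.0011200505890337172)])
oldred (array([ 0.57130536, -0.11210199,  0.11088394]), [np.float64(0.0011533815851483375), np.float64(0.0011533815851481942)])
green (array([ 0.53236751, -0.1346527 ,  0.11048729]), [np.float64(0.0011579208504485395), np.float64(0.0011579208504484512)])
mouth from red [0.60600441 0.14671402 0.09229121] face offset 0.0016298878310771554 bz [-0.42077721 -0.03940471  0.90630779] bx [0.90235965 0.08450367 0.42261826]
clk 0.1 tcp [ 0.1958 -0.5932  0.2306] d cm [36.47 73.56 -4.02] rot deg [-14.8 -22.6  75.8]
[ 0.53413802 -0.13454381] [ 0.57295418 -0.11110654] [ 0.51804582 -0.22309346]
```

```bash
python3 -m crank '[[[4,2.43,4.9,-0.2,-0.99,-1.51,5.05],[4,2.43,4.9,-0.2,-0.99,-1.51,5.05],[4,2.43,4.9,-0.2,-0.99,-1.51,5.05],[4,2.43,4.9,-0.2,-0.99,-1.51,5.05],[4,2.43,4.9,-0.2,-0.99,-1.51,5.05],[4,2.43,4.9,-0.2,-0.99,-1.51,5.05],[4,2.43,4.9,-0.2,-0.99,-1.51,5.05],[4,2.43,4.9,-0.2,-0.99,-1.51,5.05],[4,2.43,4.9,-0.2,-0.99,-1.51,5.05],[4,2.43,4.9,-0.2,-0.99,-1.51,5.05],[4,2.43,4.9,-0.2,-0.99,-1.51,5.05],[4,2.43,4.9,-0.2,-0.99,-1.51,5.05],[4,2.43,4.9,-0.2,-0.99,-1.51,5.05],[4,2.43,4.9,-0.2,-0.99,-1.51,5.05],[4,2.43,4.9,-0.2,-0.99,-1.51,5.05],[4,0,0,0,0,0,0]]]' 60
python3 - <<'E'
from h import *
red=np.array([.5862,.1449,.1349])
goto(red-.0187*bz+.08*bz,Rblk); goto(red-.0187*bz,Rblk); print(manip.get_obs()["joint_pos"],manip.get_obs()["ft_force"])
a=[eyes.camera(n)[0][:,:,::-1] for n in("side","top")]
cv2.imwrite("pics/a1.png",np.hstack([cv2.resize(a[0][150:300,240:370],(520,600)),cv2.resize(a[1][150:300,200:270+0],(280,600))]))
E
```

```text
clock: 2.1
position: [0.5605, 0.1455, 0.201]
ee_rot: [0.655, 0.723, 0.162, 0.145]
ft_force: [0.3, -1.1, 0.3]
grip_width: 0.468
grasp_force: 0.0
clk 2.1 tcp [0.5605 0.1455 0.201 ] d cm [-0.01 -0.3  -1.05] rot deg [-0.1  0.1 -0.3]
clk 2.1 tcp [0.5605 0.1455 0.201 ] d cm [ 3.36  0.01 -8.3 ] rot deg [-0.1  0.1 -0.3]
[ 0.67634646  0.01592214 -1.06733526  1.97195341  0.19591219  0.74851937
 -0.40485624] [ 0.29798453 -1.08789491  0.28012323]
```

View pics/a1.png

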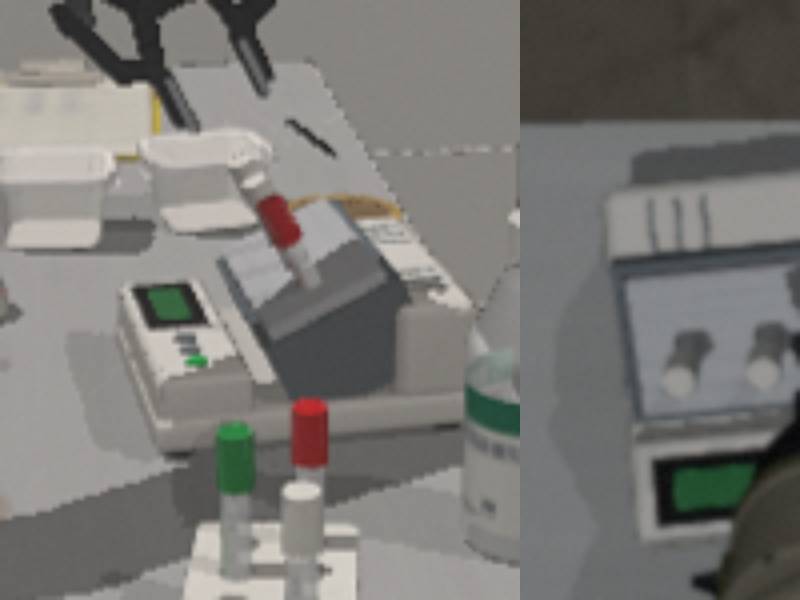

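```bash
python3 -m crank '[[[4,0.7,-0.25,-2.6,0,0,-0.3],[4,1.3,0.13,-2.8,0,0,0],[4,1.36,0.13,-2.9,0,0,0],[4,0,0,0,0,0,0]]]' 60; python3 -c "
from h import *
goto(np.array([.5862,.1449,.1349])-.0187*bz,Rblk)"
```

```text
clock: 2.7
position: [0.5928, 0.1399, 0.116]
ee_rot: [0.66, 0.72, 0.158, 0.146]
ft_force: [0.2, 0.6, 0.2]
grip_width: 0.47
grasp_force: 0.0
clk 2.7 tcp [0.5928 0.1399 0.116 ] d cm [0.12 0.57 0.19] rot deg [ 0.  -0.1  0.4]
```

```bash
python3 -m crank '[[[1.5,0,0,0,0,0,0],[1.5,0,0,0,0,0,0],[1.5,0,0,0,0,0,0],[1.5,0,0,0,0,0,0]]]' 60
```

```text
clock: 3.2
position: [0.5949, 0.1416, 0.1201]
ee_rot: [0.659, 0.72, 0.161, 0.148]
ft_force: [-2.2, -1.3, 9.4]
grip_width: 0.191
grasp_force: 59.6
```

```bash
python3 -m crank '[[[1.5,-0.42,-0.04,0.91,0,0,0],[1.5,-0.63,-0.06,1.36,0,0,0],[1.5,-0.84,-0.08,1.81,0,0,0]]]' 60;  python3 -m crank '[[[1.5,-0.84,-0.08,1.81,0,0,0],[1.5,-0.84,-0.08,1.81,0,0,0],[1.5,0,0,0,0,0,0],[1.5,0,0,0,0,0,0]]]' 60
python3 - <<'E'
from h import *
o=manip.get_obs(); t=R.from_quat(o["ee_rot"]); print(o["position"],t.as_matrix().round(3).tolist(),Rblk.as_matrix().round(3).tolist())
a=[]
for n in("side","top"):
    p,d=eyes.camera(n); cv2.imwrite(f"pics/{n}1.png",p[:,:,::-1]); np.save(f"{n}1.npy",d);a.append(p[:,:,::-1])
cv2.imwrite("pics/a2.png",cv2.resize(a[0][130:300,240:410],(600,600)))
goto(np.r_[hole(-.017,-.06),.2],Rrack)
E
```

```text
clock: 3.58
position: [0.5751, 0.1398, 0.16]
ee_rot: [0.659, 0.72, 0.161, 0.147]
ft_force: [4.2, 0.0, 0.0]
grip_width: 0.194
grasp_force: 59.0
clock: 4.08
position: [0.5581, 0.1377, 0.1947]
ee_rot: [0.659, 0.72, 0.16, 0.147]
ft_force: [-0.6, -0.4, -0.9]
grip_width: 0.191
grasp_force: 59.0
[0.5580892  0.13765062 0.19469458] [[-0.087, 0.902, 0.422], [0.996, 0.079, 0.036], [-0.001, 0.424, -0.906]] [[-0.093, 0.902, 0.421], [0.996, 0.085, 0.039], [0.0, 0.423, -0.906]]
clk 4.17 tcp [0.558  0.138  0.1944] d cm [ -3.99 -36.11   0.56] rot deg [  1.2  25.1 -15.1]
```

View pics/a2.png

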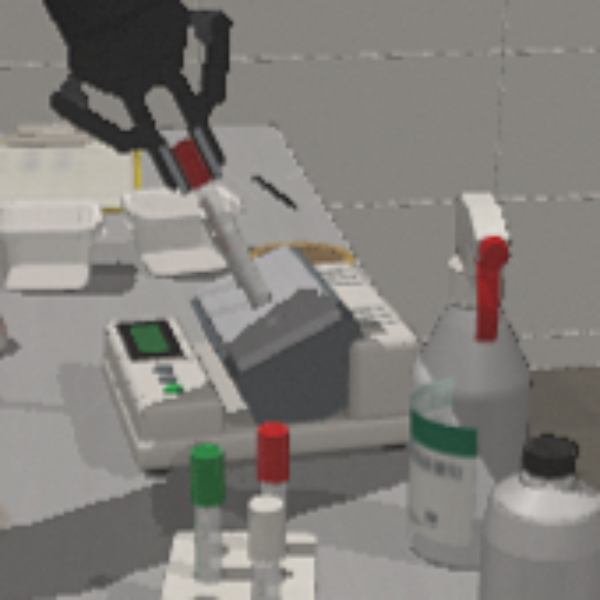

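```bash
python3 -m crank '[[[1.5,-0.8,0,3.0,0,0,0],[1.5,-0.4,-4.5,2,0.15,3.1,-1.9],[1.5,-0.4,-4.5,0,0.15,3.1,-1.9],[1.5,-0.4,-4.5,0,0.15,3.1,-1.9],[1.5,-0.4,-4.5,0,0.15,3.1,-1.9],[1.5,-0.4,-4.5,0,0.15,3.1,-1.9],[1.5,-0.4,-4.5,0,0.15,3.1,-1.9],[1.5,-0.4,-4.5,0,0.15,3.1,-1.9],[1.5,-0.4,-4.7,0,0.15,3.1,-1.9],[1.5,0,0,-2,0,0,0],[1.5,0,0,-2,0,0,0],[1.5,0,0,-2,0,0,0],[1.5,0,0,0,0,0,0],[1.5,0,0,0,0,0,0],[1.5,0,0,0,0,0,0]]]' 60
cat >> h.py <<'E'
def mask(im,col):
    r,g,b=[im[...,i].astype(int) for i in range(3)]
    return (r>60)&(r>1.7*g)&(r>1.7*b) if col=="red" else (g>50)&(g>1.6*r)&(g>1.3*b)
E
python3 - <<'E'
from h import *
h=hole(-.017,-.06)
goto(np.r_[h-.003*np.array([-np.sin(ry),np.cos(ry)]),.175],Rrack)
a=[]
for n in("side","top"):
    p,d=eyes.camera(n); cv2.imwrite(f"pics/{n}2.png",p[:,:,::-1]); np.save(f"{n}2.npy",d)
    print(n,"hole",proj(n,np.r_[h,.048]), "axis up",proj(n,np.r_[h,.085]),proj(n,np.r_[h,.177]))
    u,v=proj(n,np.r_[h,.1]).astype(int); a.append(cv2.resize(p[v-60:v+40,u-50:u+16+0 if 0 else u+50,::-1],(400,400),interpolation=cv2.INTER_CUBIC))
    print(u-50,v-60)
cv2.imwrite("pics/a3.png",np.hstack(a))
E
```

```text
clock: 6.05
position: [0.5188, -0.2239, 0.1862]
ee_rot: [0.768, 0.64, 0.002, 0.003]
ft_force: [-0.1, -0.5, -0.5]
grip_width: 0.194
grasp_force: 58.9
clk 6.05 tcp [ 0.5188 -0.2239  0.1862] d cm [-0.13 -0.21 -1.12] rot deg [0.1 0.4 0.1]
side hole [296.52682455 318.45107346] axis up [296.14594029 300.05098113] [295.13656055 251.28897503]
245 232
top hole [443.52326958 273.2010318 ] axis up [447.11529083 272.17133403] [457.00153502 269.33731863]
398 211
```

View pics/a3.png

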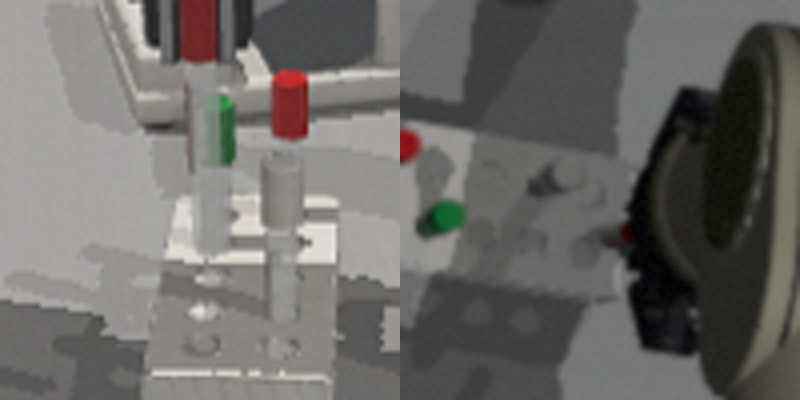

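Run:
```python
from h import *
a=[]
for n,(u,v) in dict(side=(275,245),top=(422,250)).items():
    c=cv2.imread(f"pics/{n}2.png")[v:v+60,u:u+40]
    c=cv2.convertScaleAbs(c,alpha=1.5 if n=="top" else 1)
    a.append(cv2.resize(c,(400,600),interpolation=cv2.INTER_CUBIC))
cv2.imwrite("pics/a4.png",np.hstack(a))
```

```text
(no output)
```

View pics/a4.png

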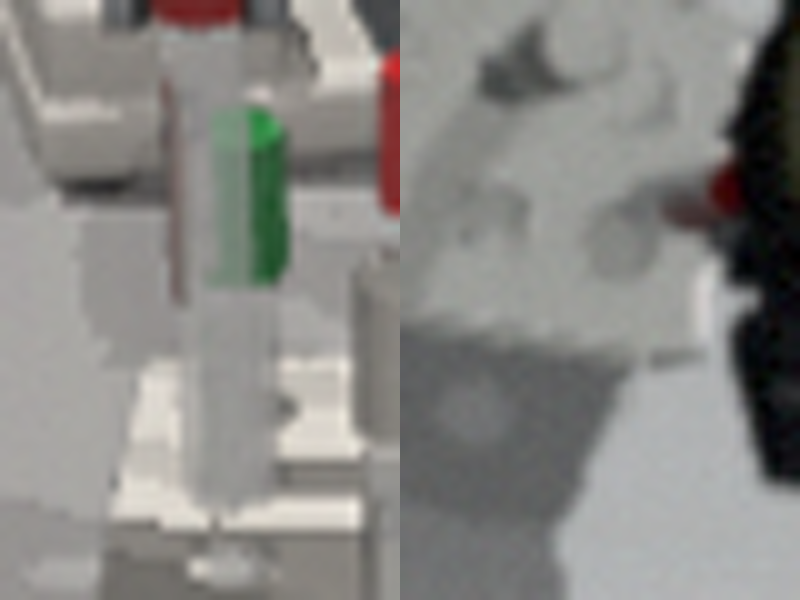

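Run:
```python
from h import *
def fit(n,k,u0,v0,u1,v1,hw):
    D=np.load(f"{n}{k}.npy"); W=cloud(n,D); o=[]
    for v in range(v0,v1+1):
        uc=u0+(u1-u0)*(v-v0)/(v1-v0); us=np.arange(int(round(uc-hw)),int(round(uc+hw))+1)
        o.append(np.median(W[v,us],0))
    return np.array(o)
o=fit("side",2,295.3,255,298,293,2); print("held",o[::4].round(3).tolist())
p=np.polyfit(o[:,2],o[:,:2],1); print("x,y slope, at z=.1",p[0],np.polyval(p[:,0],.1),np.polyval(p[:,1],.1),"+7mm along view")
W=cloud("top",np.load("top2.npy"))
print((W[266:276,444:460,2]*1000).round().astype(int))
```

```text
held [[0.517, -0.228, 0.172], [0.519, -0.229, 0.166], [0.519, -0.227, 0.158], [0.519, -0.227, 0.15], [0.518, -0.228, 0.143], [0.52, -0.226, 0.135], [0.52, -0.228, 0.128], [0.519, -0.228, 0.121], [0.521, -0.228, 0.113], [0.521, -0.227, 0.104]]
x,y slope, at z=.1 [-0.04877063 -0.00394759] 0.5212513610293231 -0.22745123257364125 +7mm along view
[[  50 1372   52   46   48   54   46  151  162  177  196  205  327  335
   340  346]
 [  45   48   47  114  127  137  143  159  173  190  198  209  327  333
   337  343]
 [  45   97  114  123  134  142  156  164  175  190  198  209  321  332
   337  343]
 [  50  109  117  128  137  147  154  163  175  191  199  208  320  328
   333  341]
 [   7  111  118  130  135  147  149  158  172  179  195  199  205  329
   334  341]
 [   9  102  109  123  132  140  147  150  166  174  204  211  222  323
   329  336]
 [   4    7  109  116  122  131  138  141  151  194  206  215  225  318
   325  333]
 [   5    6    6    2   50   52   48   55   50  195  210  216  233  258
   326  327]
 [   5    2    5    3   49   52   49   45   49  198  205  214  233  259
   317  324]
 [   4    9    2   48   50   47   49   48   50   50   -3  205  230  261
   259  325]]
```

```bash
python3 -m crank '[[[1.5,0,-0.15,0,0,2.8,0],[1.5,0,0,-1.5,0,0,0],[1.5,0,0,-1.5,0,0,0],[1.5,0,0,0,0,0,0],[1.5,0,0,0,0,0,0]]]' 60
python3 - <<'E'
from h import *
h=hole(-.017,-.06); print(manip.get_obs()["position"],h)
W=cloud("top",eyes.camera("top")[1]); print((W[266:278,440:452,2]*1000).round().astype(int)); print(proj("top",np.r_[h,.066]))
D=eyes.camera("side")[1];W=cloud("side",D)
for v in range(270,312,4): 
    r=W[v,290:304]; k=r[:,1]<-.20; k&=(abs(r[:,1]+.2285)<.008); print(v,r[k].mean(0).round(4),k.sum(), (290+np.where(k)[0].mean()).round(1), proj("side",np.r_[h,r[k,2].mean()])[0].round(1) if k.any() else "")
E
```

```text
clock: 6.78
position: [0.5183, -0.2254, 0.1554]
ee_rot: [0.768, 0.64, -0.017, -0.013]
ft_force: [0.3, -0.7, 0.1]
grip_width: 0.192
grasp_force: 58.9
[ 0.51827021 -0.22537547  0.15542565] [ 0.51804582 -0.22309346]
[[  50   52   44   48   47   43   52   48   48   47   51   52]
 [  45   50   49   48   46   52   52   53   49   51   48  160]
 [  53 1372   48   47   52   54   54   53   53  126  147  162]
 [  46   50   47   50   52   52   51  107  128  142  160  165]
 [  50   49    3    2 1372   95  106  113  128  138  146  165]
 [  46   -1    1   75   85   96  109  121  128  136  144  158]
 [  48    6    0   78   93   99  113  119  129  132  146  170]
 [  -2    4   64   82   87   97  104  113  126  128  165  172]
 [  57    8    0   78   86 1372   99  106  109  121  166  171]
 [  53   -1    3   70   76   83   86   95   91   53  164  169]
 [  54   47    0    3    3    4    0   50   49   47   50   50]
 [  50   52   46   49    2   49   54   54   47   48   52   45]]
[445.2455443  272.70732023]
270 [ 0.5159 -0.2286  0.1456] 8 294.5 295.5
274 [ 0.5158 -0.2274  0.1375] 8 294.5 295.6
278 [ 0.5156 -0.2279  0.1303] 8 294.5 295.7
282 [ 0.5154 -0.2285  0.1231] 8 294.5 295.7
286 [ 0.5153 -0.2288  0.1157] 8 294.5 295.8
290 [ 0.5151 -0.2288  0.108 ] 8 294.5 295.9
294 [ 0.515  -0.2284  0.1001] 8 294.5 296.0
298 [ 0.5148 -0.2285  0.0924] 8 294.5 296.1
302 [ 0.5148 -0.2274  0.0839] 8 294.5 296.2
306 [ 0.5137 -0.2281  0.0765] 7 294.0 296.2
310 [ 0.5144 -0.2278  0.0683] 8 294.5 296.3
```

Run:
```python
from h import *
p,D=eyes.camera("side");W=cloud("side",D); cv2.imwrite("pics/side3.png",p[:,:,::-1])
print((W[270:318:4,286:306,1]*1000).round().astype(int))
print(p[270:318:4,286:306,1])
```

```text
[[  66   68   66   63   64 -225 -228 -229 -229 -229 -229 -228 -228 -225
  -145 -143 -141 -138   59   59]
 [  43   41   46   47   45 -226 -229 -230 -228 -230 -230 -231 -228 -143
  -142 -141 -136   34   42   41]
 [  24   26   25   25   23 -227 -228 -228 -229 -230 -228 -229 -229 -140
  -143 -142 -138   21   20   18]
 [   8    4    4  -86  -86 -229 -229 -228 -231 -231 -230 -230 -228 -142
  -143 -142 -138  -90  -90  -91]
 [ -11  -17 -102 -105 -107 -227 -228 -228 -228 -229 -229 -228 -226 -142
  -140 -140 -139  -86  -86 -110]
 [ -33  -32 -120 -120 -121 -224 -230 -230 -230 -234 -227 -230 -228 -140
  -141 -143 -138 -126 -126 -128]
 [ -52 -136 -139 -138 -138 -223 -229 -228 -227 -230 -232 -231 -228 -141
  -139 -143 -141 -142 -142 -142]
 [-152 -151 -151 -153 -153 -226 -227 -228 -228 -230 -232 -226 -229 -158
  -156 -157 -154 -154 -155 -156]
 [-163 -166 -166 -168 -166 -225 -228 -228 -232 -229 -232 -229 -227 -143
  -140 -140 -171 -170 -170 -171]
 [-180 -179 -182 -183 -181 -225 -229 -227 -232 -229 -231 -227 -226 -183
  -185 -186 -184 -184 -186 -185]
 [-194 -194 -193 -196 -194 -223 -230 -229 -230 -22
[... 481 characters left out ...]
 159 190
  194 191]
 [165 164 193 218 180 109 123 147 146 148 149 150 144 143 144 140 130 128
  151 208]
 [167 176 190 193 172 112 127 163 166 153 150 148 144 149 163 164 159 191
  196 195]
 [181 215 217 217 219 189 176 174 172 158 153 150 143 143 153 148 158 159
  160 160]
 [192 216 219 218 201 175 174 175 172 166 162 158 154 179 195 209 213 217
  217 218]
 [110 111 110 112 109 141 144 147 157 156 158 153 151 151 140 132 149 135
  132 130]
 [134 133 135 120 117 141 147 143 142 142 140 136 134 111 108 109 110 110
  111 110]
 [134 133 134 133 132 134 154 164 169 171 159 157 152 137 148 136 136 134
  136 132]
 [110 112 112 110 131 134 136 131 130 131 132 132 133 131 134 134 133 133
  135 135]]
```

```bash
python3 -m crank '[[[1.5,0,0,0,0,-0.6,0],[1.5,0,0,-1,0,0,0],[1.5,0,0,-1,0,0,0],[1.5,0,0,-0.5,0,0,0],[1.5,0,0,0,0,0,0]]]' 60; python3 -m crank '[[[1.5,0,0,-0.5,0,0,0],[1.5,0,0,-0.5,0,0,0],[1.5,0,0,0,0,0,0],[1.5,0,0,0,0,0,0]]]' 60
```

```text
clock: 7.55
position: [0.5181, -0.2252, 0.1297]
ee_rot: [0.768, 0.64, -0.013, -0.01]
ft_force: [0.1, -0.3, 0.2]
grip_width: 0.192
grasp_force: 58.9
clock: 8.05
position: [0.5184, -0.2253, 0.1204]
ee_rot: [0.768, 0.64, -0.013, -0.01]
ft_force: [-0.5, -0.3, -0.2]
grip_width: 0.194
grasp_force: 58.9
```

```bash
python3 -m crank '[[[1.5,0,0,-1,0,0,0],[1.5,0,0,-0.8,0,0,0],[1.5,0,0,-0.3,0,0,0],[1.5,0,0,0,0,0,0]]]' 60; python3 -m crank '[[[1.5,0,0,-0.4,0,0,0],[1.5,0,0,-0.3,0,0,0],[1.5,0,0,0,0,0,0]]]' 60
```

```text
clock: 8.55
position: [0.5182, -0.2252, 0.0991]
ee_rot: [0.768, 0.64, -0.013, -0.01]
ft_force: [-0.3, -0.6, 0.6]
grip_width: 0.191
grasp_force: 58.9
clock: 8.93
position: [0.5194, -0.2256, 0.0948]
ee_rot: [0.768, 0.64, -0.012, -0.009]
ft_force: [-5.4, 1.7, 20.7]
grip_width: 0.194
grasp_force: 61.3
```

```bash
python3 -m crank '[[[1.5,0,0,0.2,0,0,0],[3.6,0,0,0,0,0,0],[3.6,0,0,0,0,0,0],[3.6,0,0,1,0,0,0],[3.6,0,0,4,0,0,0],[3.6,0,0,5,0,0,0],[3.6,0.7,4.5,0,0,-1,0],[3.6,0.8,4.6,0,0,-1.2,0],[3.6,0,0,0,0,0,0],[3.6,0,0,0,0,0,0]]]' 60
python3 - <<'E'
from h import *
goto(np.r_[.5335,-.1346,.0915],Rrack)
for n in("side","top"):
    p,d=eyes.camera(n); cv2.imwrite(f"pics/{n}4.png",p[:,:,::-1]); np.save(f"{n}4.npy",d)
W=cloud("side",np.load("side4.npy")); m=mask(cv2.imread("pics/side4.png")[:,:,::-1],"red"); N,L,S,C=cv2.connectedComponentsWithStats(m.astype(np.uint8))
for i in range(1,N):
    if S[i,4]>40: print(S[i],C[i].round(1),np.median(W[L==i],0).round(3))
cv2.imwrite("pics/a5.png",cv2.resize(cv2.imread("pics/side4.png")[190:350,250:370],(450,600)))
E
```

```text
clock: 10.18
position: [0.5333, -0.1349, 0.1947]
ee_rot: [0.768, 0.64, 0.002, 0.003]
ft_force: [-0.1, 0.6, 0.2]
grip_width: 0.422
grasp_force: 0.0
clk 10.18 tcp [ 0.5333 -0.1349  0.1947] d cm [  0.02   0.03 -10.32] rot deg [0.1 0.4 0.1]
[375 197   9  30 197] [378.3 210.6] [ 0.693 -0.088  0.193]
[219 213  21  12 176] [228.9 219.1] [0.379 0.347 0.034]
[313 250   9  17 137] [317.3 257.9] [ 0.569 -0.119  0.114]
[288 278  11  19 186] [292.6 287.1] [ 0.512 -0.23   0.115]
```

View pics/a5.png

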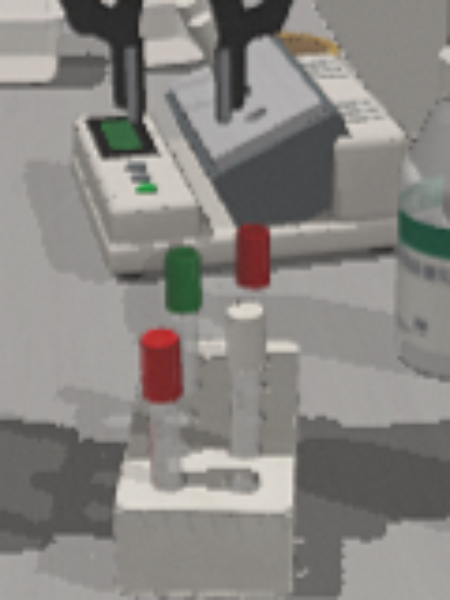

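```bash
python3 -m crank '[[[3.6,0,0,-4,0,0.4,0],[3.6,0,0,-4,0,0,0],[3.6,0,0,-2.3,0,0,0],[3.6,0,0,0,0,0,0],[3.6,0,0,0,0,0,0],[1.5,0,0,0,0,0,0],[1.5,0,0,0,0,0,0],[1.5,0,0,0,0,0,0],[1.5,0,0,0,0,0,0],[1.5,0,0,0,0,0,0]]]' 60;python3 -m crank '[[[1.5,0,0,2,0,0,0],[1.5,0,0,4,0,0,0],[1.5,0,0,5,0,0,0],[1.5,0,0,3,0,0,0],[1.5,0,0,0,0,0,0],[1.5,0,0,0,0,0,0],[1.5,0,0,0,0,0,0]]]' 60
cat >> h.py <<'E'
def sideaxis(k,surf=None,save=True):
    "fit the axis of the held tube (body, below TCP) from both cameras' depth clouds as a 14 mm cylinder"
    from scipy.optimize import least_squares
    o=manip.get_obs(); T=R.from_quat(o["ee_rot"]).as_matrix(); z=T[:,2]; P=[]
    for n in("side","top"):
        p,d=eyes.camera(n); cv2.imwrite(f"pics/{n}{k}.png",p[:,:,::-1]); np.save(f"{n}{k}.npy",d)
        W=cloud(n,d).reshape(-1,3); W=W[d.ravel()>0]; q=(W-o["position"])@T
        m=(abs(q[:,0])<.02)&(abs(q[:,1])<.02)&(q[:,2]>.012)&(q[:,2]<.1); P.append(q[m]); print(n,m.sum())
    for name,Q in(("side",P[0]),("top",P[1]),("both",np.vstack(P))):
        if len(Q)<40: continue
        f=lambda s:np.hypot(Q[:,0]-s[0]-s[2]*(Q[:,2]-.05),(Q[:,1]-s[1]-s[3]*(Q[:,2]-.05)))-.007
        s=least_squares(f,[0,0,0,0],loss="soft_l1",f_scale=.001).x
        print(name,"tool x,y at z=.05 (mm)",(s[:2]*1e3).round(2),"slope x,y",s[2:].round(4),"zmax",np.percentile(Q[:,2],[97,99.5]).round(4))
    return o,T
E
python3 -c "
from h import *
sideaxis(5)"
```

```text
clock: 11.52
position: [0.534, -0.1346, 0.0927]
ee_rot: [0.768, 0.64, -0.0, 0.001]
ft_force: [-1.4, 0.1, 6.3]
grip_width: 0.193
grasp_force: 58.6
clock: 12.4
position: [0.5328, -0.1343, 0.2306]
ee_rot: [0.768, 0.64, -0.001, -0.0]
ft_force: [-0.1, 1.1, -0.6]
grip_width: 0.197
grasp_force: 58.7
side 307
top 19
side tool x,y at z=.05 (mm) [-1.08 -2.24] slope x,y [-0.0013 -0.0029] zmax [0.0856 0.0886]
both tool x,y at z=.05 (mm) [-1.04 -2.18] slope x,y [-0.0006 -0.0005] zmax [0.0857 0.0886]
```

Run:
```python
from h import *
from scipy.optimize import least_squares
m0=np.array([.6060,.1467,.0923]); B=np.c_[bx,by,bz]
for i in range(3):
  for ns in(("side",),("top",),("side","top")):
    Q=[]
    for n in ns:
        d=np.load(f"{n}0.npy"); W=cloud(n,d).reshape(-1,3)[d.ravel()>0]
        q=(W-m0-.045*i*by)@B; m=(abs(q[:,0])<.016)&(abs(q[:,1])<.016)&(q[:,2]>.006)&(q[:,2]<.058)&(abs(q[:,2]-.032)>.002); Q.append(q[m])
    Q=np.vstack(Q)
    if len(Q)<15: print(i,ns,len(Q)); continue
    r=np.where(Q[:,2]>.032,.009,.007)
    f=lambda s:np.hypot(Q[:,0]-s[0]-s[2]*(Q[:,2]-.03),Q[:,1]-s[1]-s[3]*(Q[:,2]-.03))-r
    s=least_squares(f,[0,0,0,0],loss="soft_l1",f_scale=.001).x
    g=lambda s:np.hypot(Q[:,0]-s[0],Q[:,1]-s[1])-r
    t=least_squares(g,[0,0],loss="soft_l1",f_scale=.001).x
    print(i,ns,len(Q),"mm",(s[:2]*1e3).round(1),"slope",s[2:].round(3),"fixed",(t*1e3).round(1))
# face plane height + mouth appearance
for n in("side","top"):
    print(n,proj(n,m0)); u,v=proj(n,m0).round().astype(int); im=cv2.imread(f"pics/{n}4.png"); print(u,v); print(im[v-8:v+9,u-8:u+9,1])
```

```text
0 ('side',) 120 mm [-0.2 -1.4] slope [-0.015  0.005] fixed [-0.3 -1.4]
0 ('top',) 50 mm [ 3.2 -1.4] slope [-0.036 -0.006] fixed [ 3.  -1.4]
0 ('side', 'top') 170 mm [ 1.4 -1.5] slope [-0.022 -0.003] fixed [ 1.3 -1.5]
1 ('side',) 31 mm [-0.5 -2.4] slope [-0.011  0.012] fixed [-0.7 -2.2]
1 ('top',) 60 mm [ 3.3 -1.5] slope [-0.006 -0.002] fixed [ 3.3 -1.5]
1 ('side', 'top') 91 mm [ 2.7 -1.8] slope [-0.036 -0.005] fixed [ 2.6 -1.8]
2 ('side',) 26 mm [-0.1 -1. ] slope [-0.038 -0.009] fixed [-0.7 -1.2]
2 ('top',) 55 mm [ 3.5 -1.2] slope [-0.008 -0.007] fixed [ 3.5 -1.3]
2 ('side', 'top') 81 mm [ 3.  -1.3] slope [-0.033 -0.009] fixed [ 2.8 -1.4]
side [316.86952667 220.29023953]
317 220
[[ 96 107  64  46  42  41  86 155 175 175 175 174 176 175 173 172 173]
 [100 107  67  44  42  39  50  96 171 177 175 174 176 174 176 174 173]
 [ 99 106  65  48  44  42  60  98 169 177 174 175 176 176 176 176 174]
 [ 99 106  68  45  45  40  95 126 172 175 176 175 173 174 176 176 174]
 [ 98 107  71  48  43  37 133 175 176 176 174 176 174 175 175 177 176]
 [ 98 108  70  45  38  44 143 174 176 177 177 176 177 175
[... 1343 characters left out ...]
136 132 118  80  59  55  56  57  76 109 134 137 137 137 138]
 [137 136 136 134 127 110  86  75  70  78  99 124 135 137 136 135 134]
 [136 135 136 135 135 129 120 113 109 116 124 135 136 135 135 135 137]
 [135 134 136 135 135 134 133 133 135 134 137 136 135 136 134 136 138]
 [134 134 135 135 136 136 135 136 137 136 136 136 137 137 136 135 138]
 [135 136 136 136 136 137 135 137 136 136 136 137 136 135 137 135 137]
 [138 136 136 138 137 136 138 137 135 137 134 137 135 136 135 138 136]
 [136 136 138 136 136 137 137 136 135 135 135 136 136 134 134 133 133]
 [135 135 136 135 135 135 134 134 136 133 134 132 133 134 133 135 134]
 [132 133 135 131 133 131 134 133 132 133 134 134 134 132 131 132 133]]
```

```bash
python3 -c "
from h import *
m0=np.array([.6060,.1467,.0923])
for g in(.04,.02): goto(m0+.0013*bx-.0003*by+(.09+g)*bz,Rblk)"
```

```text
clk 12.5 tcp [ 0.533  -0.1342  0.2307] d cm [ 1.95 27.56 -2.  ] rot deg [ -1.1 -25.2  15.5]
clk 12.5 tcp [ 0.533  -0.1342  0.2307] d cm [ 2.8  27.64 -3.82] rot deg [ -1.1 -25.2  15.5]
```

```bash
python3 -m crank '[[[1.5,0.25,3.44,1,-0.14,-3.15,1.94],[1.5,0.25,3.44,0,-0.14,-3.15,1.94],[1.5,0.25,3.45,0,-0.14,-3.15,1.94],[1.5,0.25,3.45,0,-0.14,-3.15,1.94],[1.5,0.25,3.45,0,-0.14,-3.15,1.94],[1.5,0.25,3.45,-1,-0.14,-3.15,1.94],[1.5,0.25,3.45,-1,-0.14,-3.15,1.94],[1.5,0.2,3.43,-1,-0.14,-3.15,1.94],[1.5,0.85,0.08,-1.82,0,0,0],[1.5,0,0,0,0,0,0],[1.5,0,0,0,0,0,0],[1.5,0,0,0,0,0,0],[1.5,0,0,0,0,0,0]]]' 60
cat > chk.py <<'E'
from h import *
import sys
from scipy.optimize import least_squares
m0=np.array([.6060,.1467,.0923]); B=np.c_[bx,by,bz]
o=manip.get_obs(); goto(m0+.0013*bx-.0003*by+.11*bz,Rblk)
t=(o["position"]-m0)@B; print("tcp in blk mm",(t*1e3).round(1)); zf=t[2]-.09
for n in("side","top"):
    p,d=eyes.camera(n); cv2.imwrite(f"pics/{n}{sys.argv[1]}.png",p[:,:,::-1]); W=cloud(n,d).reshape(-1,3)[d.ravel()>0]
    q=(W-m0)@B; Q=q[(abs(q[:,0])<.016)&(abs(q[:,1])<.016)&(q[:,2]>max(zf,0)+.004)&(q[:,2]<t[2]-.012)]
    if len(Q)<15: print(n,len(Q)); continue
    f=lambda s:np.hypot(Q[:,0]-s[0]-s[2]*(Q[:,2]-zf),Q[:,1]-s[1]-s[3]*(Q[:,2]-zf))-.007
    s=least_squares(f,[0,0,0,0],loss="soft_l1",f_scale=.001).x
    print(n,len(Q),"foot mm",(s[:2]*1e3).round(1),"slope",s[2:].round(3))
E
python3 chk.py 6
```

```text
clock: 14.12
position: [0.5615, 0.1418, 0.1937]
ee_rot: [0.657, 0.721, 0.161, 0.147]
ft_force: [0.1, 0.6, -0.5]
grip_width: 0.194
grasp_force: 58.7
clk 14.12 tcp [0.5615 0.1418 0.1937] d cm [-0.06  0.04 -0.11] rot deg [0.1 0.2 0. ]
tcp in blk mm [  2.3  -0.7 110.8]
side 170 foot mm [ 0.7 -0.8] slope [-0.006 -0.013]
top 5
```

```bash
python3 -m crank '[[[1.5,-0.09,-0.06,-0.04,0,0,0],[1.5,0.34,0.03,-0.73,0,0,0],[1.5,0.34,0.03,-0.72,0,0,0],[1.5,0,0,0,0,0,0],[1.5,0,0,0,0,0,0],[1.5,0,0,0,0,0,0]]]' 60; python3 chk.py 7;  python3 -m crank '[[[1.5,0.21,0.02,-0.45,0,0,0],[1.5,0.17,0.02,-0.36,0,0,0],[1.5,0,0,0,0,0,0],[1.5,0,0,0,0,0,0]]]' 60; python3 chk.py 8
```

```text
clock: 14.98
position: [0.5673, 0.1421, 0.1786]
ee_rot: [0.657, 0.722, 0.16, 0.147]
ft_force: [0.7, -1.0, 0.2]
grip_width: 0.195
grasp_force: 58.7
clk 14.97 tcp [0.5673 0.1421 0.1786] d cm [-0.64  0.01  1.39] rot deg [0.1 0.2 0. ]
tcp in blk mm [ 1.2 -1.  94.7]
side 170 foot mm [ 0.4 -1.7] slope [-0.025  0.002]
top 7
clock: 15.58
position: [0.5717, 0.1428, 0.1706]
ee_rot: [0.657, 0.722, 0.161, 0.147]
ft_force: [1.6, -0.2, 2.7]
grip_width: 0.193
grasp_force: 60.6
clk 15.57 tcp [0.5717 0.1428 0.1706] d cm [-1.08 -0.06  2.19] rot deg [ 0.   0.2 -0. ]
tcp in blk mm [ 1.8 -0.7 85.5]
side 157 foot mm [ 1.  -1.4] slope [-0.016  0.007]
top 3
```

```bash
python3 -m crank '[[[1.5,0.21,0.02,-0.45,0,0,0],[1.5,0,0,0,0,0,0],[1.5,0,0,0,0,0,0]]]' 60; python3 chk.py 9
```

```text
clock: 16.05
position: [0.5736, 0.1427, 0.1656]
ee_rot: [0.657, 0.722, 0.161, 0.147]
ft_force: [6.3, 0.5, 0.0]
grip_width: 0.195
grasp_force: 60.1
clk 16.05 tcp [0.5736 0.1427 0.1656] d cm [-1.26 -0.05  2.7 ] rot deg [0.  0.2 0. ]
tcp in blk mm [ 1.4 -1.  80.2]
side 141 foot mm [ 0.7 -1.3] slope [-0.017 -0.006]
top 3
```

```bash
python3 -m crank '[[[1.5,0.26,0.02,-0.43,0,0,0],[1.5,0.21,0.02,-0.45,0,0,0],[1.5,0.21,0.02,-0.45,0,0,0],[1.5,0,0,0,0,0,0],[1.5,0,0,0,0,0,0]]]' 60; python3 chk.py 10
```

```text
clock: 16.77
position: [0.5801, 0.1432, 0.152]
ee_rot: [0.657, 0.722, 0.161, 0.147]
ft_force: [7.1, 0.4, -0.6]
grip_width: 0.19
grasp_force: 60.0
clk 16.77 tcp [0.5801 0.1432 0.152 ] d cm [-1.92 -0.11  4.06] rot deg [0.  0.1 0. ]
tcp in blk mm [ 1.6 -1.  65.1]
side 111 foot mm [ 2.9 -0.6] slope [-0.047 -0.02 ]
top 1
```

```bash
python3 -m crank '[[[1.5,0.26,0.02,-0.43,0,0,0],[1.5,0.21,0.02,-0.45,0,0,0],[1.5,0.21,0.02,-0.45,0,0,0],[1.5,0.21,0.02,-0.45,0,0,0],[1.5,0,0,0,0,0,0],[1.5,0,0,0,0,0,0]]]' 60; python3 chk.py 11
```

```text
clock: 17.62
position: [0.5889, 0.144, 0.1341]
ee_rot: [0.657, 0.722, 0.16, 0.147]
ft_force: [5.9, 0.7, -1.1]
grip_width: 0.194
grasp_force: 60.0
clk 17.62 tcp [0.5889 0.144  0.1341] d cm [-2.79 -0.19  5.84] rot deg [0.  0.1 0. ]
tcp in blk mm [ 2.  -1.  45.2]
side 63 foot mm [0.7 1.1] slope [-0.01 -0.04]
top 0
```

15 mm left to go.

```bash
python3 -m crank '[[[1.5,0.23,0.02,-0.44,0,0,0],[1.5,0.21,0.02,-0.45,0,0,0],[1.5,0.13,0.01,-0.27,0,0,0],[1.5,0,0,0,0,0,0]]]' 80; python3 -m crank '[[[1.5,0.08,0.01,-0.18,0,0,0],[1.5,0.08,0.01,-0.18,0,0,0],[1.5,0.08,0.01,-0.18,0,0,0],[1.5,0,0,0,0,0,0]]]' 80; python3 chk.py 12
```

```text
clock: 18.23
position: [0.5945, 0.1446, 0.1225]
ee_rot: [0.657, 0.722, 0.16, 0.147]
ft_force: [7.1, 1.5, -0.1]
grip_width: 0.191
grasp_force: 64.4
clock: 18.73
position: [0.597, 0.1454, 0.1186]
ee_rot: [0.657, 0.722, 0.16, 0.147]
ft_force: [-9.8, -2.0, 21.6]
grip_width: 0.193
grasp_force: 67.6
clk 18.73 tcp [0.597  0.1454 0.1186] d cm [-3.61 -0.33  7.4 ] rot deg [ 0.1  0.2 -0. ]
tcp in blk mm [ 2.9 -0.4 27.7]
side 25 foot mm [6.1 2.8] slope [-0.071 -0.053]
top 1
```

```bash
python3 -m crank '[[[1.5,-0.08,-0.01,0.18,0,0,0],[3.6,0,0,0,0,0,0],[3.6,0,0,0,0,0,0],[3.6,0,0,0,0,0,0],[3.6,-0.84,-0.08,1.81,0,0,0],[3.6,-1.7,-0.16,3.6,0,0,0],[3.6,-2.1,-0.2,4.5,0,0,0],[3.6,-4,-4,2,0,0,0],[3.6,-4,-4,0,0,0,0],[3.6,-3,-4,0,0,0,0],[3.6,0,0,0,0,0,0]]]' 60
python3 - <<'E'
from h import *
from scipy.optimize import least_squares
m0=np.array([.6060,.1467,.0923]); B=np.c_[bx,by,bz]
for k,col in((0,"red"),(13,"green")):
    if k:
        for n in("side","top"):
            p,d=eyes.camera(n); cv2.imwrite(f"pics/{n}{k}.png",p[:,:,::-1]); np.save(f"{n}{k}.npy",d)
    C=[]
    for n in("side","top"):
        im=cv2.imread(f"pics/{n}{k}.png")[:,:,::-1]; u,v=proj(n,m0+.047*bz).astype(int)
        m=mask(im,col)[v-12:v+13,u-12:u+13]; y,x=np.nonzero(m); C.append((x.mean()+u-12,y.mean()+v-12)) if len(x) else C.append((0,0)); print(n,len(x),np.round(C[-1],1))
    print(col,((tri(C[1],C[0])[0]-m0)@B*1e3).round(1))
im=cv2.imread("pics/side13.png"); cv2.imwrite("pics/a6.png",cv2.resize(im[180:360,250:400],(500,600)))
E
```

```text
clock: 20.2
position: [0.4481, 0.0251, 0.2285]
ee_rot: [0.66, 0.72, 0.153, 0.146]
ft_force: [0.5, 0.7, 0.5]
grip_width: 0.423
grasp_force: 0.0
side 82 [309.4 204.6]
top 70 [281.4 239.1]
red [ 1.4 -0.4 46.2]
side 71 [309.7 204.4]
top 62 [281.2 239. ]
green [ 2.  -0.  46.3]
```

View pics/a6.png

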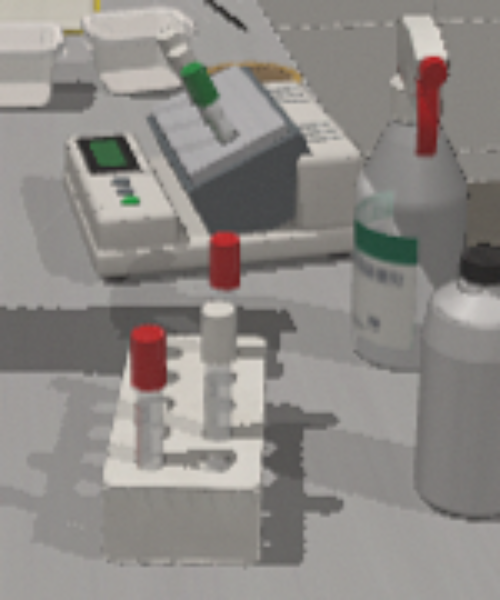

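The green tube (200,85) is home: its cap matches the red tube's starting height to within 0.1 mm. The red tube (148,400) stands in the rack, and nothing else has moved.

```bash
python3 -m crank '[[[3.6,0,0,0,0,0,0],[3.6,0,0,0,0,0,0]]]'; python3 -c "
from workcell import job
print(job.hand_in())"
```

```text
clock: 20.55
position: [0.4501, 0.0285, 0.2287]
ee_rot: [0.659, 0.722, 0.154, 0.145]
ft_force: [0.5, -0.1, -0.0]
grip_width: 0.417
grasp_force: 0.0
the job is handed in; nothing more can be done
None
```

I handed the job in at about 20.6 s with the red-capped tube on the rack's floor and the green-capped tube fully home in the freed well; the hand-in call gave no verdict, but the last pictures show both in place and nothing else visibly moved.

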